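# Load the chestnut pan and hold the gas tap in

### The job

Tip all five chestnuts from the handled steel cup into the frying pan on the gas ring and stand the empty cup back upright on the worktop. Then fit the loose tap knob on the ring's bare D-shaped shaft, turned so that the flat in its bore meets the flat of the shaft, push it fully home, press it in as far as the sprung shaft goes, and finish still pressing it down with the gripper (the flame guard needs the tap held in). Leave the pan on its ring and the other things on the worktop where they are.

Things in the scene. Friction and masses are not known exactly. Their poses are not given: they have to be found in the camera images.
- cup: flared stainless cup, 52 mm high, 68 mm across at the foot, 95 mm at the rim, wall 2.5 mm, about 0.16 kg, with a straight round handle 14 mm thick along its own -x (at the start pointing roughly to the robot). Origin: centre of the underside, z up. The handle is level, its axis 42 mm above the underside, straight from 62 to 150 mm out from the cup's axis
- cup_grip (a point): grip point on the axis of the cup's handle, 105 mm from the cup's axis, 42 mm above its underside; x runs from the handle towards the cup, z up; fingers fit on either side of the handle (along y) and, as it is round, also tilted about x
- chestnut_1: brown chestnut, 22 mm across, nearly round, rolls easily, 12 g, in the cup at the start; origin at its middle
- chestnut_2: brown chestnut, 22 mm across, nearly round, rolls easily, 12 g, like chestnut_1
- chestnut_3: brown chestnut, 22 mm across, nearly round, rolls easily, 12 g, like chestnut_1
- chestnut_4: brown chestnut, 22 mm across, nearly round, rolls easily, 12 g, like chestnut_1
- chestnut_5: brown chestnut, 22 mm across, nearly round, rolls easily, 12 g, like chestnut_1
- pan_middle (a point): middle of the bowl of the black frying pan, on its inner floor, 5 mm above its underside; z up, the wooden handle points along -y, to the left and front. The pan stands loose on the ring's pan support, 0.74 kg. The bowl is 250 mm across and about 205 mm across at the floor; its rim is 45 mm above this point
- hob: single gas ring, a steel case 380 mm deep (its x), 280 mm wide (its y) and 62 mm high, fixed on the worktop. Origin: centre of its footprint on the worktop, x to the back. The tap shaft rises from the flat top near its front right corner, the pan support stands 80 mm above the worktop
- burner (a point): centre of the ring's pan support, at its top, 80 mm above the worktop
- shaft_tip (a point): top centre of the bare brass tap shaft, on its axis; z up, x points from the axis square out through the flat of the D. The shaft is 14 mm thick, its flat 1 mm from the axis; it rises 21 mm above the case's flat top (tip 83 mm above the worktop) and its top edge is bevelled by 1.7 mm all round. It turns only stiffly (0.35 N m)
- tap_shaft (a joint): how far the tap shaft is pressed down, m: 0 up, 0.005 fully in. A spring pushes it up with 4 N at 0, 8 N fully in
- knob: loose black cast tap knob, 0.12 kg, at the start bore down on the worktop: round skirt 46 mm across, 14.5 mm high, on it a bar grip 42 mm long (its x), 14 mm wide (its y), from 14.5 to 36.5 mm above the underside. Origin: centre of the underside, z up; x points along the bar to the end with the white pointer line. Home on the shaft its underside is 7.5 mm over the case, 2.5 mm when pressed in
- knob_seat (a point): closed upper end of the knob's D-bore, on the knob's axis, 13.5 mm above the underside; meets shaft_tip when the knob is home. The bore is 15.4 mm across, its flat 1.7 mm from the axis on the pointer side (+x), so the knob goes on when its x points the same way as the x of shaft_tip, within about 6 degrees
- knob_pointer (a point): pointer end of the knob's bar, 21 mm along its x from the axis, 25.5 mm above the underside
- peeler: green-handled vegetable peeler, 170 mm long, lying flat near the worktop's front edge; a bystander
- garlic: garlic bulb, about 50 mm across, behind the knob; a bystander

How it is judged:
On the way, in this order (a step that is already met when the one before it is completed fails the run):
1. all five chestnuts lie in the pan (horizontal distance between each of chestnut_1, chestnut_2, chestnut_3, chestnut_4, chestnut_5 and pan_middle below 0.118 m and z of chestnut_1 in the frame of pan_middle between -0.01 and 0.04 m and z of chestnut_2 in the frame of pan_middle between -0.01 and 0.04 m and z of chestnut_3 in the frame of pan_middle between -0.01 and 0.04 m and z of chestnut_4 in the frame of pan_middle between -0.01 and 0.04 m and z of chestnut_5 in the frame of pan_middle between -0.01 and 0.04 m and horizontal distance between pan_middle and burner below 0.045 m and angle between pan_middle's own z axis and vertical below 0.1 rad and height (world z) of pan_middle above 0.075 m), for 0.2 s.
2. the empty cup stands upright on the worktop, let go (angle between cup's own z axis and vertical below 0.15 rad and height (world z) of cup below 0.008 m and contact force between cup and the fingers below 0.1 N), for 0.2 s.
3. the knob is home on the shaft, flat to flat (distance between knob_seat and shaft_tip below 0.0035 m and angle between the z axis of knob and the z axis of shaft_tip, either way round below 0.12 rad and x of knob_pointer in the frame of shaft_tip above 0.0185 m), for 0.1 s.
4. the knob is pressed in by the gripper (all of step 3 and value of joint tap_shaft above 0.0035 m and contact force between the fingers and knob above 2 N), for 0.2 s.
At the end, for the whole second after the job is handed in: All five chestnuts lie in the pan, the pan stands on the ring (within 45 mm), the cup stands upright on the worktop, let go; the knob is home on the shaft, flat to flat (bore end within 3.5 mm of the tip), and the gripper keeps the shaft pressed down more than 3.5 of its 5 mm (all of step 1 and all of step 2 and all of step 4); the arm keeps its last pose, push and grip.
It fails at once if the peeler is pushed more than 40 mm from its place (distance of peeler from where it was at the start of the episode above 0.04 m).
It fails at once if the garlic is pushed more than 40 mm from its place (distance of garlic from where it was at the start of the episode above 0.04 m).
It also fails if it takes over 72 s, if anything falls off the work surface, if the arm or the gripper's body presses on something with over 40 N, if the wrist force passes 120 N, or if a joint passes its speed limit or range.

### The arm

A 6-joint arm with a two-finger parallel gripper is mounted at the origin on a cart in front of the work surface, level with it; the furniture and walls round the work are solid. World frame = base frame: x ahead of the robot, y to its left, z up, the work surface at z = 0. Lengths are in m, angles in rad, forces in N, time in s.
With the tool pointing down it reaches from about 0.4 to 0.825 m from the base axis. Payload 7 kg.
Tool frame: the origin (TCP) lies on the centre line of the jaws, within the pads' length; the fingertips stand 19 mm ahead of it and the grasp point (between the pads) is the TCP; z points along the fingers, y is the line along which they close (so a half turn about z gives the same grasp; the last joint's range is limited). The gripper opens to 88 mm and grips with 3 to 60 N. Pads are 19 mm wide; open, the fingers measure 130 mm over their backs; the gripper's body (78 mm by 193 mm) begins 47 mm behind the grasp point.
Start: joints at [-1.021, 0.359, 0.012, 0, -1.224, -0.288], TCP at [0.175, -0.652, 0.246] pointing down, gripper open.
Joint ranges: [-3.07, 3.07], [-1.43, 2.12], [-1.02, 1.25], [-3.03, 1.67], [-3.05, -0], [-3.03, 3.03]. Speed limits (rad/s): [2.39, 2.39, 3.01, 3.14, 3.14, 3.14].

### API

Orientations are given as [roll, pitch, yaw] about the fixed x, y, z axes, in that order (R = Rz(yaw) Ry(pitch) Rx(roll)).
In Python, from station import arm, imaging, models gives the robot as it stands.
- The arm moves only by the tool play_rows, never from a script. Its arguments are lists of equal length, an entry for each row: "travel": the shift along the tool's x, y, z in units of 25 mm (1.0 is 25 mm), a list of three; "twist": the turn about the tool's z in units of 0.15 rad (1.0 is 0.15 rad). A call has 1 to 8 rows; each row shifts and turns the commanded pose from where the row before left it, along the tool's axes as they then stand; what a row does not reach is not made up. A row lasts 1/8 s, in which the tool goes at most 62.5 mm and 10.7 degrees, less where a joint would pass 70% of its speed; a pose out of reach is approached as far as the arm can. A call with a number of a shift or a turn outside -1 to 1 is refused whole. A call with a gripper value outside its range is refused whole. "fingers" is the opening, from 0 (shut) to 1 (fully open), set as the call begins (left out, the last holds). The fingers move at their own pace and stop on an object; "newtons" is the grip in N (left out, the last holds). Time passes only in rows, so rows that do not move let the fingers close. It gives the time, the measured TCP pose, the force, the opening and the grip force at its end, in the units of the state.
- arm.get_state(): the state, without advancing time (a new reading comes with each control period).
- imaging.grab_frame(name): name is "scene" or "top" or "wrist"; returns a dict with "pixels" (420x560x3 uint8, red, green, blue), "fx", "fy", "cx", "cy" (pixels), "R" (3x3) and "t" (3): a world point X has camera coordinates R X + t; the wrist camera has in their place "T_tool_cam" (4x4, takes a point from camera to tool coordinates, whose origin is the TCP and whose axes are the flange's). Camera axes: x right, y down, z forward; pixel columns grow to the right and rows downward; lengths in m; the calibration is good to about 2 mm. The wrist camera is an equidistant fisheye: a pixel r from the principal point sees the ray r / f radians off the axis. A picture is of the moment at which its call begins: read the wrist's pose just before it. There is no depth.
- arm.job_done(): hands the job in; it is judged then, once.
Trained networks look in the newest picture that a camera, given by its name, has taken for a name from the list of things; names that differ only in an ending like _2 or _b are one class to them, and where a whole thing is asked for, a point or a joint stands for the part that bears it (a point fixed in the world has none). Each returns a list of dicts, best first, with "confidence" (0 to 1); they miss things now and then, are a little off and sometimes report something else, mostly with a low value. They report only what shows in the picture. A call takes as long as a camera call.
- models.boxes_of(name, camera): "extent" ([centre column, centre row, width, height] in pixels, round what is visible of it).
- models.silhouettes(name, camera): "pixels" (420x560 bool, what is visible of it) and "extent" ([centre column, centre row, width, height] in pixels, round what is visible of it).
The state is a dict: "t": time; "q": joint angles; "qd": joint speeds; "joint_efforts": joint torques, N m; "eef_pos": TCP position; "ee_rot": TCP orientation; "force": force on the tool from outside, world axes, zero at the start; "moment": the same for the moment, N m; "width": finger opening in m; "gripper_force": force on a finger pad.
Only numpy, scipy, OpenCV 4.12 (cv2) and the standard library are available. Lean on these libraries where they do the work, as an engineer would, in place of code of your own. Each camera call takes 0.05 s, during which the arm holds its last target. There are 200 camera calls.

## Working session

There is one attempt and no reset: what is moved stays moved. The work goes in short steps, Python scripts to look and compute and a tool call to move; the robot and the scene stay as the last step left them, time stands still between calls to the robot, and variables do not carry over. Pictures are saved under pics/ and viewed, at most 10 in all, crops included, and the job is handed in when it is done.

Besides the shell and the picture viewer there is one more tool, called after "Call:" as name([rows], argument=value, ...), one row to a line, values as JSON. play_rows: Moves the arm, as the interface text tells. Shifts and turns lie within -1 to 1; 1 stands for 25 mm of shift or 0.15 rad of turn. Its arguments: {"type":"object","properties":{"travel":{"type":"array","items":{"type":"array","items":{"type":"number"}}},"twist":{"type":"array","items":{"type":"number"}},"fingers":{"type":"number"},"newtons":{"type":"number"}},"required":["travel","twist"]}

```bash
mkdir -p pics; ls; cat > h.py <<'E'
import numpy as np, cv2
from station import arm, imaging, models
from scipy.spatial.transform import Rotation as Ro
def ray(f,u,v):
    d=np.array([(u-f['cx'])/f['fx'],(v-f['cy'])/f['fy'],1.]);R=np.array(f['R']);t=np.array(f['t'])
    return -R.T@t, R.T@d
def atz(f,u,v,z):
    o,d=ray(f,u,v); return o+d*(z-o[2])/d[2]
def proj(f,X):
    c=np.array(f['R'])@np.array(X)+np.array(f['t']); return f['fx']*c[0]/c[2]+f['cx'],f['fy']*c[1]/c[2]+f['cy']
def save(f,n): cv2.imwrite('pics/'+n,cv2.cvtColor(f['pixels'],cv2.COLOR_RGB2BGR))
E
python3 - <<'E'
from h import *
s=arm.get_state(); print({k:np.round(v,3) for k,v in s.items()})
for c in ['top','scene','wrist']:
    f=imaging.grab_frame(c); save(f,c+'0.png'); 
    print(c,f['fx'],f['cx'],f['cy'])
    if c=='wrist': print(np.round(f['T_tool_cam'],3))
    else: print('cam pos',np.round(ray(f,0,0)[0],3))
    for n in ['cup','chestnut_1','pan_middle','hob','shaft_tip','knob','peeler','garlic']:
        b=models.boxes_of(n,c); print(n,[(round(x['confidence'],2),np.round(x['extent']).astype(int).tolist()) for x in b[:6]])
E
```

```text
pics
{'t': np.float64(0.0), 'q': array([-1.021,  0.359,  0.011, -0.   , -1.224, -0.288]), 'qd': array([0.   , 0.   , 0.001, 0.   , 0.001, 0.002]), 'joint_efforts': array([ 1.0000e-03, -5.8271e+01,  2.9305e+01,  6.9970e+00,  7.0000e-03,
       -0.0000e+00]), 'eef_pos': array([ 0.175, -0.652,  0.245]), 'ee_rot': array([ 3.14, -0.  , -2.88]), 'force': array([-0.369,  0.038,  0.002]), 'moment': array([ 0.009, -0.036,  0.01 ]), 'gripper_force': np.float64(0.0), 'width': np.float64(0.088)}
top 538.1292521751927 283.67388490639854 208.74282847559965
cam pos [ 0.367 -0.021  1.426]
cup [(0.76, [401, 209, 44, 73])]
chestnut_1 [(0.64, [402, 187, 7, 10]), (0.52, [396, 187, 0, 4]), (0.51, [404, 199, 8, 5]), (0.38, [395, 195, 4, 10])]
pan_middle [(0.93, [97, 171, 175, 113])]
hob [(0.91, [139, 188, 125, 175])]
shaft_tip [(0.26, [333, 231, 17, 18])]
knob [(0.82, [335, 231, 16, 15])]
peeler [(0.76, [306, 271, 69, 11])]
garlic [(0.65, [313, 160, 20, 19])]
scene 532.3071098190759 286.71245739818846 213.72195165119592
cam pos [-0.333  1.029  1.056]
cup [(0.81, [333, 180, 42, 33])]
chestnut_1 [(0.74, [267, 199, 10, 11]), (0.38, [335, 180, 42, 33])]
pan_middle [(0.73, [158, 266, 107, 102])]
hob [(0.81, [186, 292, 158, 105])]
shaft_tip [(0.44, [316, 212, 15, 16])]
knob [(0.72, [318, 212, 13, 19])]
peeler [(0.64, [334, 238, 24, 25])]
garlic [(0.67, [267, 198, 13, 17]), (0.28, [186, 290, 166, 100])]
wrist 325.19226210127806 280.9490354091716 200.6312452239502
[[-0.001 -0.969 -0.248  0.066]
 [ 1.    -0.001  0.    -0.001]
 [-0.    -0.248  0.969 -0.139]
 [ 0.     0.     0.     1.   ]]
cup [(0.52, [403, 416, 12, 7])]
chestnut_1 []
pan_middle []
hob []
shaft_tip []
knob []
peeler []
garlic []
```

```bash
python3 - <<'E'
from h import *
f=imaging.grab_frame('top')
im=cv2.cvtColor(f['pixels'],cv2.COLOR_RGB2BGR)
cv2.imwrite('pics/topA.png',cv2.resize(im[80:300,0:280],None,fx=2.8,fy=2.7,interpolation=cv2.INTER_CUBIC))
cv2.imwrite('pics/topB.png',cv2.resize(im[140:290,250:450],None,fx=4,fy=4,interpolation=cv2.INTER_CUBIC))
for n,u,v,z in [('knob',335,231,.02),('garlic',313,160,.02),('peeler',306,271,.01)]: print(n,atz(f,u,v,z))
E
```

```text
knob [ 0.46995186 -0.16186074  0.02      ]
garlic [ 0.65962657 -0.10744032  0.02      ]
peeler [ 0.36673441 -0.08477906  0.01      ]
```

View pics/topA.png

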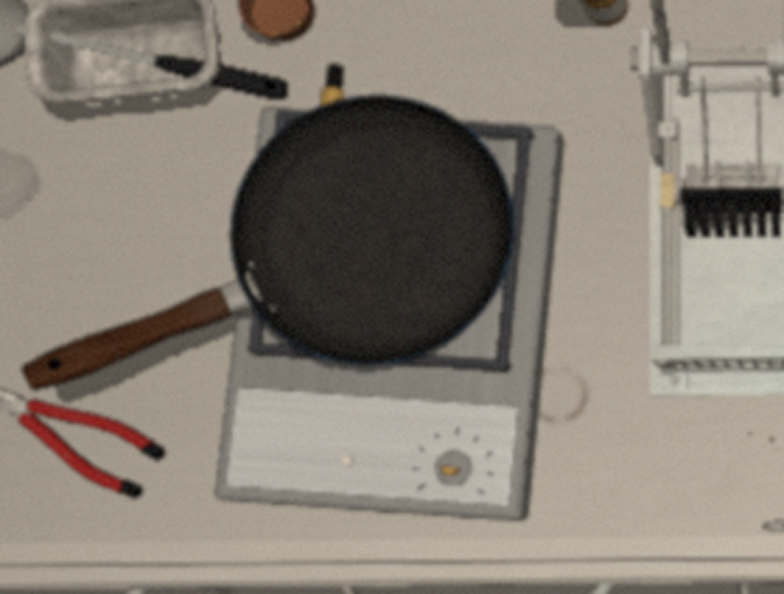

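View pics/topB.png

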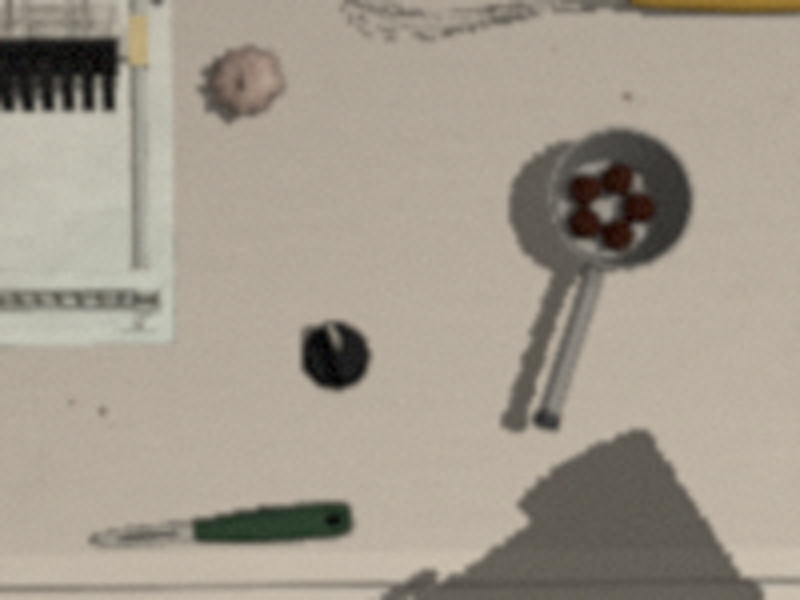

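The top crops show the cup with five chestnuts: its rim is at about full-frame (405,190) and the handle end at (386,245). The knob is at (334,229) with its pointer to the back, the pan is at about (133,165), and the D-shaft is at about (161,253).

```bash
python3 - <<'E'
from h import *
f=imaging.grab_frame('top'); s=imaging.grab_frame('scene'); save(s,'s1.png')
for n,u,v,z in [('cuprim',405.5,190,.052),('cupbase',402,192.5,.012),('handle_end',386.3,244,.042),('handle_mid',392,225,.042),('panrim',132.9,165.2,.13),('shaft',161.4,253,.083),('escutch',161.8,253,.062),('knob',333.8,228.8,.036)]:
    print(n,np.round(atz(f,u,v,z),3))
E
```

```text
cuprim [ 0.572 -0.343  0.052]
cupbase [ 0.571 -0.343  0.012]
handle_end [ 0.433 -0.291  0.042]
handle_mid [ 0.482 -0.307  0.042]
panrim [0.628 0.34  0.13 ]
shaft [0.415 0.277 0.083]
escutch [0.416 0.281 0.062]
knob [ 0.475 -0.157  0.036]
```

View pics/scene0.png

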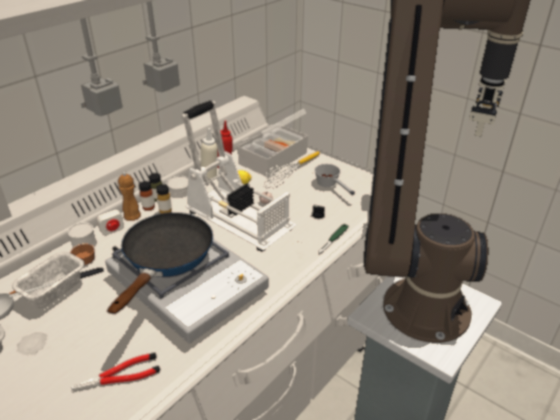

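The scene view shows a dish rack with a tall handle at the back, standing between the knob area and the ring. The carry path should stay at small x and high z there. Moving over the cup handle now.

Call:
play_rows([
  [-0.95,0.64,0],
  [-0.95,0.64,0],
  [-0.95,0.64,0],
  [-0.95,0.64,0],
  [-0.95,0.64,0],
  [-0.95,0.64,0],
  [-0.95,0.64,0],
  [-0.95,0.64,0],
], twist=[0,0,0,0,0,0,0,0], fingers=0.6)

```text
t: 2.5
eef_pos: [0.3256, -0.4784, 0.2457]
ee_rot: [-3.141, 0.0, -2.88]
force: [-0.1, 0.1, -0.6]
width: 0.053
gripper_force: 0.0
```

Call:
play_rows([
  [-0.95,0.64,0],
  [-0.95,0.64,0],
  [-0.95,0.64,0],
  [-0.95,0.64,0],
  [-0.95,0.64,0],
  [-0.95,0.64,0],
  [-0.95,0.64,0],
  [-0.95,0.64,0],
], twist=[0,0,0,0,0,0,0,0])

```text
t: 3.5
eef_pos: [0.4761, -0.3056, 0.2457]
ee_rot: [-3.141, 0.0, -2.88]
force: [0.3, -0.1, 0.3]
width: 0.0523
gripper_force: 0.0
```

Call:
play_rows([
  [0,0,0.3],
  [0,0,0.3],
  [0,0,0.3],
  [0,0,0.3],
  [0,0,0.3],
  [0,0,0],
  [0,0,0],
], twist=[0.83,0.83,0.83,0.83,0.83,0,0])

```text
t: 4.38
eef_pos: [0.4757, -0.3065, 0.2084]
ee_rot: [-3.141, 0.0, 2.784]
force: [-0.1, 0.0, 0.4]
width: 0.0527
gripper_force: 0.0
```

```bash
cat >> h.py <<'E'
def wrist():
    s=arm.get_state(); f=imaging.grab_frame('wrist')
    T=np.eye(4); T[:3,:3]=Ro.from_euler('xyz',s['ee_rot']).as_matrix(); T[:3,3]=s['eef_pos']
    f['W']=T@np.array(f['T_tool_cam']); return s,f
def watz(f,u,v,z):
    a=np.array([(u-f['cx'])/f['fx'],(v-f['cy'])/f['fy']]); r=np.hypot(*a)+1e-12
    d=np.array([*(np.sin(r)*a/r),np.cos(r)]); W=f['W']; d=W[:3,:3]@d; o=W[:3,3]
    return o+d*(z-o[2])/d[2]
def wproj(f,X):
    W=f['W']; c=W[:3,:3].T@(np.array(X)-W[:3,3]); r=np.arctan2(np.hypot(c[0],c[1]),c[2]); n=np.hypot(c[0],c[1])
    return f['fx']*r*c[0]/n+f['cx'], f['fy']*r*c[1]/n+f['cy']
E
python3 - <<'E'
from h import *
s,f=wrist(); save(f,'w1.png'); print(s['t'],s['eef_pos'],s['ee_rot'])
for n in ['cup','knob']:
    for b in models.silhouettes(n,'wrist')[:2]: print(n,b['confidence'],b['extent'])
E
```

```text
4.375 [ 0.47565999 -0.30645793  0.20841941] [-3.14149055e+00  4.23864188e-04  2.78365595e+00]
cup 0.68 [287.8, 219.9, 88.6, 175.0]
knob 0.64 [409.9, 137.3, 42.6, 36.7]
```

View pics/w1.png

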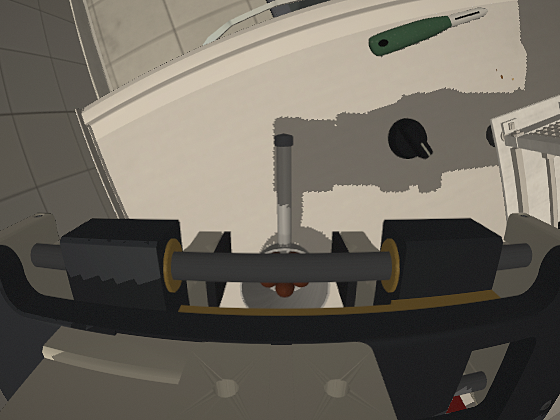

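The wrist view shows the handle from its end cap at (284,137) down to the cup near (285,245), centred between the pads, and the knob at (408,139) with its pointer at (428,154).

```bash
python3 - <<'E'
from h import *
s=arm.get_state(); f=dict(zip(['fx','fy','cx','cy'],[325.19,325.19,280.95,200.63]))
im=cv2.imread('pics/w1.png')
T=np.eye(4); T[:3,:3]=Ro.from_euler('xyz',s['ee_rot']).as_matrix(); T[:3,3]=s['eef_pos']
f['W']=T@np.array([[0,-.969,-.248,.066],[1,0,0,-.001],[0,-.248,.969,-.139],[0,0,0,1]])
inv=np.linalg.inv(T)
for n,u,v,z in [('hend',284,135,.042),('h1',284,160,.042),('h2',285,215,.042),('h3',285,240,.042),('knob',408,139,.034),('kptr',428,154,.0365)]:
    X=watz(f,u,v,z); print(n,np.round(X,4),'tool',np.round(inv@[*X,1],4)[:3])
print('tcp@.042',wproj(f,[*s['eef_pos'][:2],.042]))
E
```

```text
hend [ 0.4286 -0.2868  0.042 ] tool [0.0511 0.0018 0.1664]
h1 [ 0.4508 -0.2951  0.042 ] tool [0.0274 0.0019 0.1665]
h2 [ 0.5019 -0.3131  0.042 ] tool [-0.0267  0.003   0.1665]
h3 [ 0.5265 -0.3222  0.042 ] tool [-0.0531  0.0031  0.1665]
knob [ 0.4737 -0.1697  0.034 ] tool [0.05   0.1273 0.1744]
kptr [ 0.495  -0.1534  0.0365] tool [0.0359 0.1501 0.172 ]
tcp@.042 (np.float64(281.9894278295978), np.float64(188.2331428249201))
```

Call:
play_rows([
  [0.36,0.1,0.8],
  [0,0,0.9],
  [0,0,0.9],
  [0,0,0.9],
  [0,0,0.9],
  [0,0,0.9],
  [0,0,0.7],
  [0,0,0.4],
], twist=[0,0,0,0,0,0,0,0])

```text
t: 5.52
eef_pos: [0.4678, -0.3008, 0.0474]
ee_rot: [-3.141, -0.001, 2.782]
force: [0.6, 0.3, 0.3]
width: 0.0526
gripper_force: 0.0
```

Call:
play_rows([
  [0,0,0],
  [0,0,0],
  [0,0,0],
  [0,0,0],
  [0,0,0],
  [0,0,0],
], twist=[0,0,0,0,0,0], fingers=0, newtons=55)

```text
t: 6.28
eef_pos: [0.468, -0.3008, 0.0482]
ee_rot: [3.142, 0.0, 2.781]
force: [-0.5, 0.5, 0.9]
width: 0.0125
gripper_force: 55.0
```

Call:
play_rows([
  [0,0,-0.1],
  [0,0,-0.2],
  [0,0,-0.3],
  [0,0,-0.4],
  [0,0,-0.4],
  [0,0,-0.3],
  [0,0,-0.1],
  [0,0,0],
], twist=[0,0,0,0,0,0,0,0])

```text
t: 7.28
eef_pos: [0.4679, -0.3008, 0.0932]
ee_rot: [3.141, 0.0, 2.781]
force: [-0.1, -0.0, -2.5]
width: 0.0125
gripper_force: 55.0
```

```bash
python3 - <<'E'
from h import *
f=imaging.grab_frame('scene'); a=f['pixels'][110:230,250:400]
cv2.imwrite('pics/s2.png',cv2.cvtColor(cv2.resize(a,None,fx=4,fy=4,interpolation=cv2.INTER_CUBIC),cv2.COLOR_RGB2BGR))
print(arm.get_state()['force'],arm.get_state()['moment'])
E
```

```text
[-0.55849539  0.21213063 -2.40858234] [0.06201938 0.24593564 0.04823399]
```

View pics/s2.png

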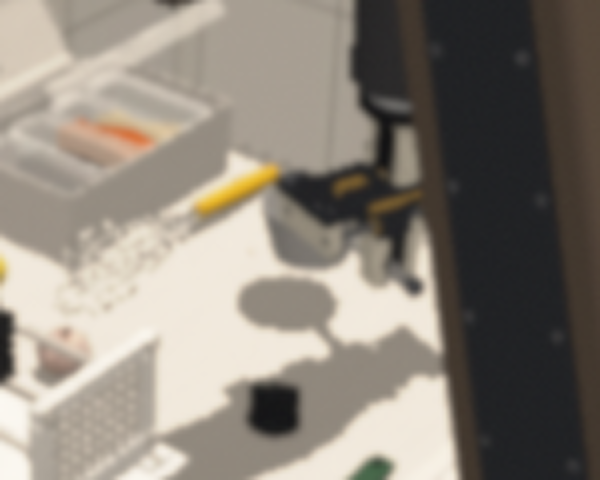

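The scene crop shows the cup lifted and level (rim about (310,215), shadow below it), and the knob below at (273,408). Before crossing, I'll check the rack's height.

```bash
python3 - <<'E'
from h import *
f=imaging.grab_frame('top'); s=imaging.grab_frame('scene')
for u,v in [(188,113),(215,102),(186,135),(290,207),(265,190),(190,180),(235,165)]:
    print((u,v),[(z,np.round(atz(s,u,v,z)[:2],2).tolist(),np.round(proj(f,atz(s,u,v,z))).astype(int).tolist()) for z in (.05,.1,.2,.3,.4)])
cv2.imwrite('pics/topC.png',cv2.cvtColor(cv2.resize(f['pixels'][20:240,200:360],None,fx=3.5,fy=2.7),cv2.COLOR_RGB2BGR))
E
```

```text
(188, 113) [(0.05, [1.31, -0.34], [394, -74]), (0.1, [1.22, -0.27], [373, -57]), (0.2, [1.06, -0.13], [326, -19]), (0.3, [0.9, 0.0], [269, 27]), (0.4, [0.74, 0.14], [199, 84])]
(215, 102) [(0.05, [1.3, -0.49], [450, -72]), (0.1, [1.22, -0.42], [429, -55]), (0.2, [1.05, -0.27], [380, -17]), (0.3, [0.89, -0.11], [322, 30]), (0.4, [0.73, 0.04], [250, 86])]
(186, 135) [(0.05, [1.16, -0.2], [344, -25]), (0.1, [1.09, -0.14], [323, -8]), (0.2, [0.94, -0.01], [277, 29]), (0.3, [0.79, 0.11], [220, 75]), (0.4, [0.64, 0.23], [152, 130])]
(290, 207) [(0.05, [0.54, -0.08], [303, 205]), (0.1, [0.49, -0.02], [282, 220]), (0.2, [0.41, 0.09], [234, 254]), (0.3, [0.32, 0.2], [177, 295]), (0.4, [0.23, 0.31], [106, 345])]
(265, 190) [(0.05, [0.66, -0.1], [312, 156]), (0.1, [0.61, -0.05], [291, 171]), (0.2, [0.52, 0.07], [243, 206]), (0.3, [0.42, 0.18], [185, 248]), (0.4, [0.32, 0.29], [116, 300])]
(190, 180) [(0.05, [0.9, 0.02], [265, 67]), (0.1, [0.84, 0.07], [244, 83]), (0.2, [0.72, 0.17], [199, 120]), (0.3, [0.6, 0.27], [144, 164]), (0.4, [0.47, 0.37], [76, 217])]
(235, 165) [(0.05, [0.85, -0.16], [331, 85]), (0.1, [0.8, -0.1], [310, 101]), (0.2, [0.68, 0.02], [262, 137]), (0.3, [0.56, 0.14], [205, 180]), (0.4, [0.44, 0.26], [136, 233])]
```

View pics/topC.png

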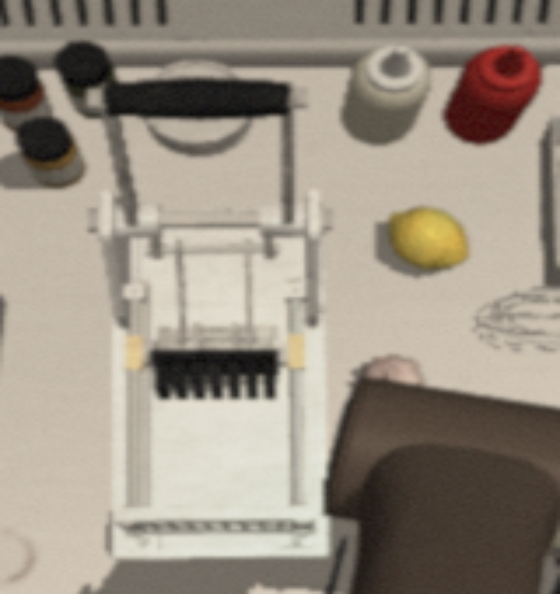

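The top crop shows a potato cutter: its tall handle is at about x 0.82 and its low front below x 0.6. Crossing at x≈0.45, z≈0.29 is clear.

Call:
play_rows([
  [0,0,-0.6],
  [0,0,-1],
  [0,0,-1],
  [0,0,-1],
  [0,0,-1],
  [0,0,-1],
  [0,0,-1],
  [0,0,-0.8],
], twist=[0,0,0,0,0,0,0,0])

```text
t: 8.43
eef_pos: [0.4679, -0.3009, 0.2802]
ee_rot: [3.142, 0.001, 2.781]
force: [0.4, -0.6, -1.9]
width: 0.0122
gripper_force: 55.0
```

Call:
play_rows([
  [0.2,0.45,-0.4],
  [0.41,0.92,0],
  [0.41,0.92,0],
  [0.41,0.92,0],
  [0.41,0.92,0],
  [0.41,0.92,0],
  [0.41,0.92,0],
  [0.41,0.92,0],
], twist=[0,0,0,0,0,0,0,0])

```text
t: 9.43
eef_pos: [0.4562, -0.1112, 0.2881]
ee_rot: [3.141, -0.0, 2.781]
force: [0.0, -0.4, -1.8]
width: 0.0124
gripper_force: 55.0
```

Call:
play_rows([
  [0.41,0.92,0],
  [0.41,0.92,0],
  [0.41,0.92,0],
  [0.41,0.92,0],
  [0.41,0.92,0],
  [0,0.9,0],
  [-0.1,0.9,0],
  [-0.1,0.9,0],
], twist=[0,0,0,0,0,0,0,0])

```text
t: 10.42
eef_pos: [0.4789, 0.0758, 0.288]
ee_rot: [-3.141, -0.0, 2.781]
force: [-0.0, -0.4, -2.0]
width: 0.0124
gripper_force: 55.0
```

Call:
play_rows([
  [-0.1,0.9,0],
  [-0.1,0.9,0],
  [-0.1,0.9,0],
  [-0.1,0.9,0],
  [-0.1,0.9,0],
  [-0.1,0.9,0],
  [-0.1,0.9,0],
  [-0.1,0.9,0],
], twist=[0,0,0,0,0,0,0,0])

```text
t: 11.42
eef_pos: [0.561, 0.2372, 0.288]
ee_rot: [-3.142, 0.0, 2.781]
force: [0.5, -0.4, -1.9]
width: 0.0126
gripper_force: 55.0
```

Call:
play_rows([
  [-0.1,0.9,0],
  [0,0,0],
  [0,0,0],
  [0,0,0],
  [0,0,0],
  [0,0,0],
  [0,0,0],
  [0,0,0],
], twist=[0,-0.6,-0.9,-0.9,-0.9,-0.9,-0.9,-0.8])

```text
t: 12.42
eef_pos: [0.5709, 0.2566, 0.288]
ee_rot: [-3.141, -0.0, -2.613]
force: [0.5, 0.1, -2.8]
width: 0.0124
gripper_force: 55.0
```

Call:
play_rows([
  [-0.6,0.43,0.23],
  [-0.61,0.43,0.23],
  [-0.61,0.43,0.23],
  [-0.61,0.43,0.23],
  [0,0,0],
  [0,0,0],
], twist=[0,0,0,0,0,0])

```text
t: 13.18
eef_pos: [0.6017, 0.3239, 0.2647]
ee_rot: [-3.141, -0.001, -2.617]
force: [0.7, -0.4, -2.1]
width: 0.0128
gripper_force: 55.0
```

Call:
play_rows([
  [0,0,0],
  [0,0,0],
  [0,0,0],
], twist=[0,0,0], newtons=10)

```text
t: 13.55
eef_pos: [0.6012, 0.3231, 0.2651]
ee_rot: [3.142, -0.001, -2.618]
force: [0.0, -0.1, -2.8]
width: 0.0135
gripper_force: 10.0
```

```bash
python3 - <<'E'
from h import *
f=imaging.grab_frame('scene'); t=imaging.grab_frame('top')
a=cv2.resize(f['pixels'][150:310,90:270],None,fx=2.5,fy=2.5); b=cv2.resize(t['pixels'][90:250,60:200],None,fx=2.2,fy=2.5)
cv2.imwrite('pics/p1.png',cv2.cvtColor(np.hstack([a,b]),cv2.COLOR_RGB2BGR))
s=arm.get_state(); print(s['force'],s['moment'],s['eef_pos'])
E
```

```text
[ 0.24488961  1.00329805 -1.49414439] [0.01612811 0.00435101 0.02945859] [0.60167746 0.32352832 0.26530609]
```

View pics/p1.png

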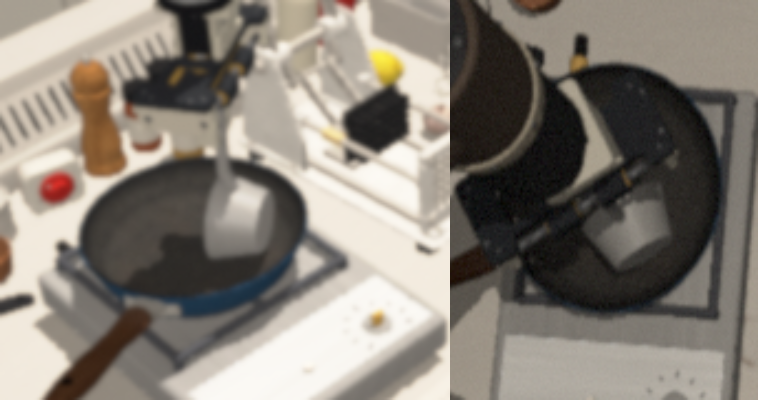

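The view shows the cup hanging nearly vertical by its handle inside the pan. Its opening is hidden, so it isn't clear whether the chestnuts are out.

Call:
play_rows([
  [0,0,0],
  [0,0,0],
  [0,0,0],
  [0,0,0],
], twist=[0,0,0,0], newtons=6)

```text
t: 14.15
eef_pos: [0.6017, 0.3237, 0.2651]
ee_rot: [3.142, 0.0, -2.617]
force: [0.1, -0.1, -2.1]
width: 0.0141
gripper_force: 6.0
```

```bash
python3 - <<'E'
from h import *
F=[]
for i in range(6):
    for c in (['wrist','top','scene'] if i==0 else ['top']):
        f=imaging.grab_frame(c)
        if i==0:
            save(f,'q_'+c+'.png'); print(c,[(round(x['confidence'],2),np.round(x['extent']).astype(int).tolist()) for x in models.boxes_of('chestnut_1',c)[:7]])
    s=arm.get_state(); F.append(s['force'])
print(np.round(F,2),np.mean(F,0),s['moment'])
E
```

```text
wrist [(0.45, [252, 227, 16, 5])]
top [(0.25, [335, 229, 16, 22])]
scene [(0.63, [154, 237, 5, 11]), (0.57, [157, 249, 12, 8])]
[[-0.11 -0.59 -0.98]
 [-0.27 -0.31 -2.41]
 [ 0.04 -0.2  -1.63]
 [ 0.49  0.45 -1.3 ]
 [ 0.53 -0.93 -1.05]
 [-0.48  0.02 -1.71]] [ 0.03511162 -0.26103162 -1.51310634] [0.02178948 0.00283065 0.02506411]
```

View pics/q_wrist.png

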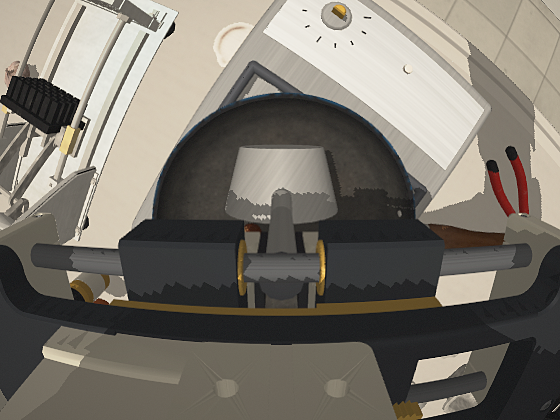

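Call:
play_rows([
  [-0.3,0,0],
  [0.3,0,0],
  [0,0,-0.4],
  [0,0,-0.8],
  [0,0,-0.8],
  [0,0,-0.8],
  [0,0,-0.6],
  [0,0,-0.3],
], twist=[0,0,0,0,0,0,0,0])

```text
t: 15.7
eef_pos: [0.6018, 0.3237, 0.3589]
ee_rot: [3.141, 0.001, -2.617]
force: [-0.2, -0.2, -2.1]
width: 0.0138
gripper_force: 6.0
```

```bash
python3 - <<'E'
from h import *
F=[]
for i in range(8):
    f=imaging.grab_frame('scene')
    if i==0: b=[(round(x['confidence'],2),np.round(x['extent']).astype(int).tolist()) for x in models.boxes_of('chestnut_1','scene')[:8]]
    s=arm.get_state(); F.append(s['force'])
print(b,np.mean(F,0))
t=imaging.grab_frame('top')
a=cv2.resize(f['pixels'][150:310,90:270],None,fx=2.5,fy=2.5); b=cv2.resize(t['pixels'][90:250,60:200],None,fx=2.2,fy=2.5)
cv2.imwrite('pics/p2.png',cv2.cvtColor(np.hstack([a,b]),cv2.COLOR_RGB2BGR))
E
```

```text
[(0.54, [152, 238, 4, 9]), (0.49, [168, 240, 11, 4]), (0.46, [143, 246, 6, 2]), (0.37, [182, 194, 30, 61])] [ 0.04462004  0.08600942 -2.04485408]
```

View pics/p2.png

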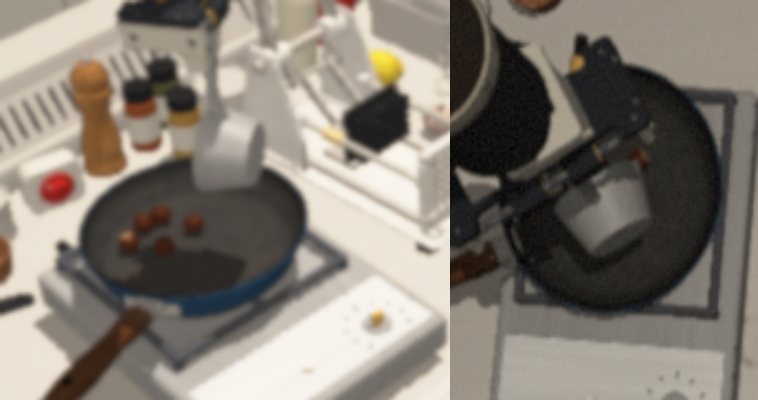

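All five chestnuts lie in the pan: in the left crop they are at (128,240), (143,222), (161,215), (193,222) and (163,246). The cup hangs empty, so I'm carrying it back to its place.

Call:
play_rows([
  [0.5,-0.28,0],
  [0.92,-0.52,0],
  [0.92,-0.52,0],
  [0.92,-0.52,0],
  [0.92,-0.52,0],
  [0.92,-0.52,0],
  [0.92,-0.52,0],
  [0.92,-0.52,0],
], twist=[0,0,0,0,0,0,0,0], newtons=20)

```text
t: 17.2
eef_pos: [0.4995, 0.1506, 0.3578]
ee_rot: [3.142, 0.001, -2.617]
force: [0.3, 1.0, -1.4]
width: 0.0133
gripper_force: 20.0
```

Call:
play_rows([
  [0.92,-0.52,0],
  [0.92,-0.52,0],
  [0.92,-0.52,0],
  [0.92,-0.52,0],
  [0.5,-0.4,0],
  [0.12,-0.86,0],
  [0.12,-0.86,0],
  [0.12,-0.86,0],
], twist=[0,0,0,0,0,0,0,0])

```text
t: 18.2
eef_pos: [0.4658, -0.0154, 0.3576]
ee_rot: [-3.142, 0.0, -2.617]
force: [0.7, 0.5, -1.0]
width: 0.0136
gripper_force: 20.0
```

Call:
play_rows([
  [0.12,-0.86,0],
  [0.12,-0.86,0],
  [0.12,-0.86,0],
  [0.12,-0.86,0],
  [0.12,-0.86,0],
  [0.12,-0.86,0],
  [0.12,-0.86,0],
  [0.12,-0.86,0],
], twist=[0,0,0,0,0,0,0,0])

```text
t: 19.2
eef_pos: [0.5311, -0.1764, 0.3572]
ee_rot: [3.141, -0.0, -2.617]
force: [0.6, -0.8, -1.0]
width: 0.0135
gripper_force: 20.0
```

Call:
play_rows([
  [0.12,-0.86,0],
  [0.12,-0.86,0],
  [0.12,-0.86,0],
  [0.12,-0.86,0],
  [0.12,-0.86,0],
  [0.12,-0.86,0],
  [0.12,-0.86,0],
  [0.12,-0.86,0],
], twist=[0,0,0,0,0,0,0,0])

```text
t: 20.2
eef_pos: [0.5967, -0.3376, 0.3574]
ee_rot: [3.142, -0.0, -2.617]
force: [0.5, 0.5, -0.7]
width: 0.0137
gripper_force: 20.0
```

Call:
play_rows([
  [0,0,0.62],
  [0,0,0.62],
  [0,0,0.62],
  [0,0,0.62],
  [0,0,0.62],
  [0,0,0.62],
  [0,0,0.62],
], twist=[0.84,0.84,0.84,0.84,0.84,0.84,0.84])

```text
t: 21.08
eef_pos: [0.5965, -0.337, 0.2484]
ee_rot: [-3.142, -0.0, 2.78]
force: [0.3, 0.2, -1.8]
width: 0.0138
gripper_force: 20.0
```

```bash
python3 - <<'E'
from h import *
s,f=wrist(); save(f,'w3.png'); t=imaging.grab_frame('scene'); save(t,'s3.png'); print(s['t'],s['eef_pos'],s['ee_rot'],s['force'])
cv2.imwrite('pics/p3.png',cv2.cvtColor(np.hstack([f['pixels'][100:330,130:430],cv2.resize(t['pixels'][80:195,250:400],None,fx=2,fy=2)]),cv2.COLOR_RGB2BGR))
for n in ['knob','cup','garlic','peeler']:
  for c in ['scene','wrist']: print(n,c,[(round(x['confidence'],2),np.round(x['extent']).astype(int).tolist()) for x in models.boxes_of(n,c)[:2]])
E
```

```text
21.075 [ 0.59648256 -0.33695632  0.24836725] [-3.14152531e+00 -1.20115344e-04  2.77972996e+00] [ 0.28776832  0.22088104 -1.75247848]
knob scene [(0.59, [188, 292, 162, 103]), (0.46, [317, 211, 19, 14])]
knob wrist [(0.63, [387, 36, 41, 36])]
cup scene [(0.59, [323, 141, 26, 55])]
cup wrist [(0.63, [281, 224, 111, 154])]
garlic scene [(0.64, [265, 197, 10, 16])]
garlic wrist [(0.56, [473, 162, 33, 36])]
peeler scene [(0.56, [333, 239, 24, 31])]
peeler wrist []
```

View pics/p3.png

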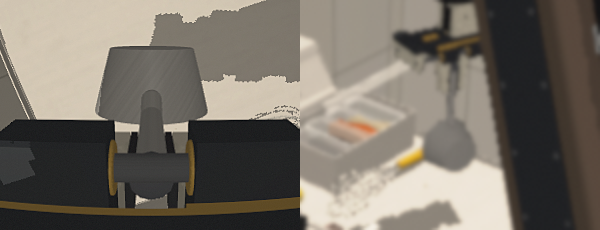

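The cup still hangs straight down, opening away from the robot, and clear of the whisk and garlic. Lowering it onto its rim, then rolling it upright along an arc.

Call:
play_rows([
  [0,0,0.65],
  [0,0,0.65],
  [0,0,0.65],
  [0,0,0.65],
  [0,0,0.6],
  [0,0,0.3],
  [0,0,0.12],
  [0.1,0,0.12],
], twist=[0,0,0,0,0,0,0,0], newtons=6)

```text
t: 22.58
eef_pos: [0.5949, -0.336, 0.1572]
ee_rot: [-3.141, 0.003, 2.785]
force: [-1.1, 0.1, 5.5]
width: 0.0117
gripper_force: 5.4
```

Call:
play_rows([
  [0.38,0,0.05],
  [0.38,0,0.05],
  [0.38,0,0.07],
  [0.38,0,0.07],
  [0.37,0,0.11],
  [0.37,0,0.11],
  [0.35,0,0.16],
  [0.35,0,0.16],
], twist=[0,0,0,0,0,0,0,0])

```text
t: 23.58
eef_pos: [0.524, -0.3092, 0.1358]
ee_rot: [3.142, -0.0, 2.784]
force: [0.1, -0.2, 0.6]
width: 0.0007
gripper_force: 0.0
```

```bash
python3 - <<'E'
from h import *
s,f=wrist(); save(f,'w4.png'); t=imaging.grab_frame('scene'); print(s['t'],s['eef_pos'],s['force'])
cv2.imwrite('pics/p4.png',cv2.cvtColor(np.hstack([f['pixels'][100:330,130:430],cv2.resize(t['pixels'][100:215,250:400],None,fx=2,fy=2)]),cv2.COLOR_RGB2BGR))
E
```

```text
23.575 [ 0.52400873 -0.3091744   0.1357553 ] [ 0.13948168 -0.23142927  0.59447564]
```

View pics/p4.png

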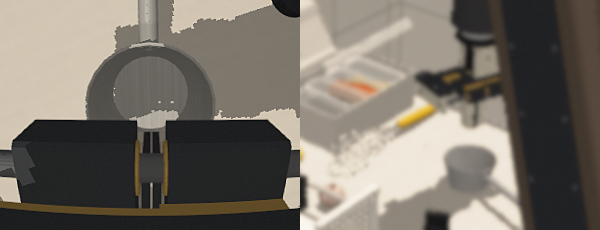

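The grip let go as the rim touched down. The cup dropped back onto its foot and stands upright and empty, with its handle toward the robot. That was my 11th picture, one over the allowance, so I'll work from numbers only from here.

Call:
play_rows([
  [0,0,-0.5],
  [0.4,0.8,-0.5],
  [0.4,0.8,0],
  [0.4,0.8,0],
  [0.4,0.8,0],
  [0.4,0.8,0],
  [0.3,0.6,0],
  [0,0,0],
], twist=[0,0,0,0,0,0,0,0], fingers=0.5)

```text
t: 24.68
eef_pos: [0.5113, -0.1803, 0.1619]
ee_rot: [3.141, 0.001, 2.786]
force: [0.1, -0.5, -0.6]
width: 0.0437
gripper_force: 0.0
```

```bash
cat > k.py <<'E'
from h import *
s,f=wrist(); save(f,'k_%.2f.png'%s['t'])
print(s['t'],np.round(s['eef_pos'],4),np.round(s['ee_rot'],4))
b=models.silhouettes('knob','wrist')
for x in b[:2]: print(x['confidence'],x['extent'])
c=b[0]['extent']; u0,v0=int(c[0]),int(c[1]); p=f['pixels'].astype(int)
m=b[0]['pixels']; ys,xs=np.nonzero(m); print('ext',xs.min(),xs.max(),ys.min(),ys.max())
g=p.max(2); sub=np.zeros_like(m); sub[max(v0-40,0):v0+40,u0-40:u0+40]=1
dark=(g<90)&sub
n,l,st,ce=cv2.connectedComponentsWithStats(dark.astype(np.uint8)); i=1+np.argmax(st[1:,4]); print('dark comp',st[i],ce[i])
blob=(l==i).astype(np.uint8); hull=cv2.convexHull(cv2.findContours(blob,0,1)[0][0]) 
H=np.zeros_like(blob); cs=max(cv2.findContours(blob,0,1)[0],key=cv2.contourArea); cv2.fillPoly(H,[cv2.convexHull(cs)],1)
H=cv2.erode(H,np.ones((3,3),np.uint8)); 
w=(H>0)&(g>100); n,l,st,ce=cv2.connectedComponentsWithStats(w.astype(np.uint8))
i=1+np.argmax(st[1:,4]); ys,xs=np.nonzero(l==i); print('white',st[1:].tolist())
P=np.array([watz(f,a,b_,.0365)[:2] for a,b_ in zip(xs,ys)]); mu=P.mean(0); U,S,V=np.linalg.svd(P-mu); d=V[0]
ext=(P-mu)@d; print('line mid',mu,'dir deg',np.degrees(np.arctan2(d[1],d[0])),'len',ext.min(),ext.max(),'ends',mu+d*ext.min(),mu+d*ext.max())
print('dark centre at z.0145',watz(f,*[st0 for st0 in (c[0],c[1])],.0145)[:2])
for r in range(max(v0-32,0),v0+32,2): print(''.join(' .:-=+*#%@'[min(9,g[r,q]//26)] for q in range(u0-34,u0+34)))
E
python3 k.py
```

```text
24.675 [ 0.5113 -0.1803  0.1619] [3.1412e+00 1.1000e-03 2.7857e+00]
0.68 [162.0, 162.0, 78.4, 163.0]
0.64 [290.9, 148.4, 50.9, 48.0]
ext 122 198 80 244
dark comp [144 122  12  80 201] [148.2238806  163.64179104]
white [[147, 139, 1, 1, 1], [148, 147, 1, 4, 4], [148, 152, 1, 1, 1], [149, 155, 1, 7, 7], [150, 164, 4, 30, 38], [154, 196, 1, 1, 1]]
line mid [ 0.45582373 -0.28072811] dir deg -18.008063114673387 len -0.01327971830885214 0.012540548584145614 ends [ 0.44319454 -0.27662267] [ 0.46774995 -0.28460503]
dark centre at z.0145 [ 0.44570246 -0.27389184]
###+++****++===--::+##############**============-*##################
###*+++***+++===-::+###############==============+##################
###*+++***+++===-::=################-===========*###################
###++++***+++===--:=#################============+##################
####+++*#**++===--:=###############==============-+#################
####+++****++===--::###############*=============%##################
####+++****+++==--:.################+============+##################
####*+++***+++==--::+##############+-============-+#####
[... 968 characters left out ...]
##########
######*+++****++===--:=###############%============+################
#######+++****+++==--::###############-=============+###############
#######*++****+++==--:.*###############============*################
#######*+++***+++===-::=##############-============-*###############
########+++*#*+++===--:-%##############============+################
########+++*#**++===--::%############+-============+################
########+++****++===--::*#############+===========+*################
########*+++***+++==--::*############+-============*################
#########+++***+++===--:-#############-=============*###############
#########+++****++===--::*###########++==============+===+++-+#*####
```

```bash
sed -i "s/^c=b\[0\]/b=sorted(b,key=lambda x:abs(np.log(x['extent'][2]\/x['extent'][3]))+(max(x['extent'][2:])>110)*5)\nc=b[0]/" k.py; python3 k.py
```

```text
24.775 [ 0.5113 -0.1814  0.1615] [3.1415e+00 7.0000e-04 2.7847e+00]
0.98 [293.1, 147.6, 45.1, 47.9]
ext 268 316 124 173
dark comp [ 268  124   50   51 1965] [292.77099237 148.93435115]
white [[296, 156, 14, 15, 42], [315, 161, 1, 1, 1], [299, 173, 2, 1, 2]]
line mid [ 0.4898098  -0.15427991] dir deg 21.11540822200719 len -0.008021764171537769 0.007802842904613548 ends [ 0.48232665 -0.15716973] [ 0.49708874 -0.15146895]
dark centre at z.0145 [ 0.47740012 -0.15758404]
####################################################################
####################################################################
####################################################################
#######*+--*#***###**+-*#***########################################
***+-==========================*#####%######*######**###############
=========================--:..         :=---==*======*===-*#=====#--
=====================-:.                     :-=====================
==================-..         .... ....         :-==================
================:    .  .    ...............      .-================
========
[... 878 characters left out ...]
==========
===========-.   .. ... ..... .   .. . .-++=: . .  .     -===========
============-.  ....   .   . . . .  .   .-++=.  ....   -============
=============-:    ..     .     ...    .  :=+=:   ..   :============
===============-.   .   ...  ..            .-++=:   .  .-===========
=================:.    ..  . . ... .     . . .-++=:    :+===========
====================:.     ...    .      . .   .-++- .-=============
=======================-:.                  .      .-===============
============================-::::::::::-==:.    .-==================
====================================================================
====================================================================
```

The knob axis is at about (0.478,-0.158), pointing at 21° azimuth. Both the skirt centre and the pointer line agree on that. Grasping it now.

Call:
play_rows([
  [0.78,0.19,0],
  [0.77,0.19,0],
  [0,0,0.4],
  [0,0,0.4],
  [0,0,0.4],
  [0,0,0.4],
  [0,0,0.4],
  [0,0,0.4],
], twist=[0,0,-0.8,-0.8,-0.8,-0.8,-0.8,-0.83])

```text
t: 25.88
eef_pos: [0.478, -0.1597, 0.1006]
ee_rot: [3.142, -0.0, -2.772]
force: [0.5, -0.4, -0.6]
width: 0.0437
gripper_force: 0.0
```

Call:
play_rows([
  [0,0,0.5],
  [0,0,0.5],
  [0,0,0.5],
  [0,0,0.5],
  [0,0,0.4],
  [0,0,0.15],
  [0,0,0.05],
  [0,0,0],
], twist=[0,0,0,0,0,0,0,0])

```text
t: 26.88
eef_pos: [0.4782, -0.1591, 0.0363]
ee_rot: [-3.141, 0.0, -2.775]
force: [0.4, -0.6, 0.0]
width: 0.0438
gripper_force: 0.0
```

Call:
play_rows([
  [0,0,0],
  [0,0,0],
  [0,0,0],
  [0,0,0],
  [0,0,0],
], twist=[0,0,0,0,0], fingers=0, newtons=30)

```text
t: 27.5
eef_pos: [0.4781, -0.1591, 0.0361]
ee_rot: [-3.141, 0.0, -2.775]
force: [0.4, -1.2, 0.8]
width: 0.0138
gripper_force: 30.0
```

Call:
play_rows([
  [0,0,-0.3],
  [0,0,-0.9],
  [0,0,-0.9],
  [0,0,-0.9],
  [0,0,-0.9],
  [0,0,-0.9],
  [0,0,-0.9],
  [0,0,-0.9],
], twist=[0,0,0,0,0,0,0,0])

```text
t: 28.5
eef_pos: [0.4777, -0.159, 0.2021]
ee_rot: [3.141, 0.0, -2.775]
force: [1.3, -0.3, -2.5]
width: 0.0135
gripper_force: 30.0
```

Call:
play_rows([
  [-0.15,0.43,-0.4],
  [-0.3,0.86,0],
  [-0.3,0.86,0],
  [-0.3,0.86,0],
  [-0.3,0.86,0],
  [-0.3,0.86,0],
  [-0.3,0.86,0],
  [-0.3,0.86,0],
], twist=[0,0,0,0,0,0,0,0])

```text
t: 29.5
eef_pos: [0.4719, 0.0128, 0.2107]
ee_rot: [3.141, -0.001, -2.775]
force: [-0.1, 0.1, -0.7]
width: 0.0138
gripper_force: 30.0
```

Call:
play_rows([
  [-0.3,0.86,0],
  [-0.3,0.86,0],
  [-0.3,0.86,0],
  [-0.3,0.86,0],
  [-0.3,0.86,0],
  [-0.3,0.86,0],
  [-0.3,0.86,0],
  [-0.3,0.86,0],
], twist=[0,0,0,0,0,0,0,0])

```text
t: 30.5
eef_pos: [0.4663, 0.1948, 0.2107]
ee_rot: [3.142, -0.001, -2.775]
force: [-0.2, -0.3, -1.3]
width: 0.0137
gripper_force: 30.0
```

Call:
play_rows([
  [-0.3,0.86,0],
  [-0.3,0.86,0],
  [-0.3,0.86,0],
  [-0.3,0.86,0],
  [-0.15,0.4,0.4],
  [0,0,0.4],
  [0,0,0],
], twist=[0,0,0,0,0,0,0])

```text
t: 31.38
eef_pos: [0.4634, 0.2943, 0.1895]
ee_rot: [-3.14, -0.003, -2.775]
force: [0.1, 0.3, -0.9]
width: 0.0137
gripper_force: 30.0
```

```bash
cat > sh.py <<'E'
from h import *
import sys
s,f=wrist(); print(s['t'],np.round(s['eef_pos'],4),np.round(s['ee_rot'],4)); np.save('w_last.npy',f['pixels']); np.save('W_last.npy',f['W'])
p=f['pixels'].astype(int); hsv=cv2.cvtColor(f['pixels'],cv2.COLOR_RGB2HSV)
g0=[float(x) for x in sys.argv[1:3]]
u0,v0=[int(round(x)) for x in wproj(f,[*g0,.083])]; print('expect',u0,v0)
for b in models.boxes_of('shaft_tip','wrist')[:3]: print(b)
R=40; v1=max(v0-R,0); u1=max(u0-R,0)
sub=hsv[v1:v0+R,u1:u0+R]; m=((sub[...,0]>10)&(sub[...,0]<35)&(sub[...,1]>90)&(sub[...,2]>60)).astype(np.uint8)
n,l,st,ce=cv2.connectedComponentsWithStats(m)
for i in np.argsort(-st[1:,4])[:3]+1: print(st[i].tolist(),ce[i]+[u1,v1],watz(f,*(ce[i]+[u1,v1]),.083))
i=1+np.argmax(st[1:,4]); x,y,w,h,_=st[i]; g=p.max(2)
for r in range(max(y+v1-12,0),y+v1+h+12): print(''.join((chr(97+g[r,q]//10) if m[r-v1,q-u1] else ' .:-=+*#%@'[min(9,g[r,q]//26)]) if (0<=r-v1<m.shape[0] and 0<=q-u1<m.shape[1]) else '?' for q in range(x+u1-12,x+u1+w+12)))
E
python3 sh.py .415 .277
```

```text
31.375 [0.4634 0.2943 0.1895] [-3.1403e+00 -2.7000e-03 -2.7752e+00]
expect 284 138
{'extent': [292.3, 140.6, 17.0, 18.3], 'confidence': 0.52}
{'extent': [334.2, 184.2, 321.5, 234.9], 'confidence': 0.46}
[38, 36, 18, 15, 167] [291.71856287 140.49700599] [0.41435013 0.28301309 0.083     ]
%%%%%%%%%%%%%####*++=+*#####%%%%%%%%%%%%%%
%%%%%%%%%%%#*++==++++++++=++*#%%%%%%%%%%%%
%%%%%%%%%%*+++++++++++++=+===+#%%%%%%%%%%%
%%%%%%%#*+++++++++++**+++++++=+*%%%%%%%%%%
%%%%%%#*++++++****+***++*+++++=+*%%%%%%%%%
%%%%%%*+++++*****+****+*****++===+#%%%%%%%
%%%#**++++***********++*****+++===+*%%%%%%
%%%*=++++***********+++****+++++====*%%%%%
%%%*++++************++*****+++++++==+#%%%%
%%*++++*************+*****+++++++++==+#%%%
%#*+++**************+*****+++++++++==+#%%%
%*=+++*******************+++++++++++==#%%%
#*+++***********+=-jkjj=+*++++++++++==+#%%
*++++*********+=mnqssrrpn+++++++++*++==#%%
*+++*********+lorsssrrrqqp++++++++*++==+#%
++++********+=qtssstutsqqnm++++++***++==#%
+++*********+rtstuuuuuvvtqpn-=******++==#%
=++********+psstuuuuuuuuutqpo---+***++=-#%
+++*********qqqruvvuuuuuuvurn----=**++
[... 164 characters left out ...]
----=*++=-*%
=++*********+++*****+poptuvsom----=+++=-*%
=++*****+***++**+**+++pooqurnm---=*+++=-*%
++++****+***++****++++++ooppol---=++++==*%
*+++***+***++**+**++++++++pom---=*+++==+#%
#++++******++*+***++++++++++**+-=++++==*%%
%*=++*+***+++*+**+++++++++++*****+++==+#%%
%#+=+++***++*+**++++++++++++++*+++++==*%##
%%*=+++**++*****+++++++++++++++++++==+#%%#
%%*==++**+++***++++++++++++++++++++==*%%%%
%%%*=+++++*****+++++++++++++++++++==+#%%#%
%%%#+==++++*+*++++++++++++++*+++====*%%%%%
%%%%#++=+++***+++++++++++++**++===+#%%%%%%
%%%%%%*+==++*+++++++++++++**++===+*%%#%%%%
%%%%%%#*+==+++++++++++++*++++===+#%%%####%
%%%%%%%%#+===+++++++++++++====+#%%%%######
%%%%%%%%%#++======++++=======+#%%%#%%#####
```

```bash
cat > fit.py <<'E'
from h import *
import sys
from scipy.optimize import minimize
s,f=wrist(); print(s['t'],np.round(s['eef_pos'],4),np.round(s['ee_rot'],4))
g0=np.array([float(x) for x in sys.argv[1:3]])
u0,v0=[int(round(x)) for x in wproj(f,[*g0,.083])]; R=28; K=6
p=f['pixels'][v0-R:v0+R,u0-R:u0+R]; lab=(p[...,0].astype(float)-p[...,2])
q=np.percentile(lab,[20,97]); obs=np.clip((lab-q[0])/(q[1]-q[0])*1.3,0,1)
def D(c,a,r,fl):
    t=np.linspace(0,2*np.pi,120); x=np.minimum(r*np.cos(t),fl); y=r*np.sin(t)
    return np.c_[c[0]+x*np.cos(a)-y*np.sin(a),c[1]+x*np.sin(a)+y*np.cos(a)]
def ren(P):
    img=np.zeros((2*R*K,2*R*K),np.uint8); pts=[]
    for z,r,fl in [(.062,.007,.001),(.0813,.007,.001),(.083,.0053,-.0007)]:
        X=D(P[:2],P[2],r,fl); pts.append(np.array([wproj(f,[*x,z]) for x in X]))
    for i in range(0,len(pts)-1):
        a,b=pts[i],pts[i+1]
        for k in np.linspace(0,1,8):
            cv2.fillPoly(img,[np.round((((1-k)*a+k*b)-[u0-R-.5,v0-R-.5])*K*16).astype(np.int32)],255,shift=4)
    return cv2.resize(img,(2*R,2*R),interpolation=cv2.INTER_AREA)/255.
def cost(P): return ((ren(P)-obs)**2).sum()
best=min(([cost([g0[0],g0[1],a]),a] for a in np.arange(-np.pi,np.pi,.3)))
res=None
for da in (-.2,0,.2):
    r=minimize(cost,[*g0,best[1]+da],method='Nelder-Mead',options=dict(initial_simplex=[[*g0,best[1]+da],[g0[0]+.003,g0[1],best[1]+da],[g0[0],g0[1]+.003,best[1]+da],[*g0,best[1]+da+.2]],xatol=1e-5))
    print(r.fun,r.x,np.degrees(r.x[2])); res=r if res is None or r.fun<res.fun else res
P=res.x; yaw=s['ee_rot'][2]; kx=yaw+np.pi; da=(P[2]-kx+np.pi)%(2*np.pi)-np.pi
tx=np.array([np.cos(yaw),np.sin(yaw)]); ty=np.array([np.sin(yaw),-np.cos(yaw)]); d=P[:2]-s['eef_pos'][:2]
print('obs sum',obs.sum(),'twist units',-da/.15,'deg',np.degrees(da),'travel x,y',d@tx/.025,d@ty/.025)
E
python3 fit.py .4145 .282
```

```text
31.475 [0.4641 0.2947 0.1909] [-3.1412e+00 -5.0000e-04 -2.7754e+00]
48.83209684382739 [ 0.41219528  0.282811   -2.92391194] -167.52781378439295
43.66419934819547 [ 0.41206092  0.28358127 -3.33541865] -191.10541134921212
43.484899840390014 [ 0.41211759  0.28374762 -3.36191652] -192.62362756991294
obs sum 243.23465346534653 twist units -17.033799401916735 deg 146.3947222203442 travel x,y 2.098341824350221 0.336702903276777
```

```bash
sed -i "s/^q=np.perc.*/hs=cv2.cvtColor(p,cv2.COLOR_RGB2HSV); obs=((hs[...,0]>10)\&(hs[...,0]<35)\&(hs[...,1]>90)\&(hs[...,2]>60)).astype(float)/" fit.py; python3 fit.py .4145 .282
```

```text
31.525 [0.4642 0.2949 0.1912] [-3.1415e+00  1.0000e-04 -2.7754e+00]
46.708219915417146 [ 0.41213404  0.28391137 -3.13140817] -179.41647221881033
45.365397923875435 [ 0.41204972  0.28366825 -3.15394863] -180.70794554213938
45.733333333333334 [ 0.41221155  0.2832152  -3.17447666] -181.88411460609444
obs sum 162.0 twist units -18.420081881377897 deg 158.3089425132526 travel x,y 2.1101909458955905 0.32873038361729173
```

```bash
sed -i "s/^best=.*/best=[0,-.16]; g0=np.array([.4167,.2826]); print('c',cost([*g0,-.16]),cost([*g0,0]),cost([*g0,-.35]))/" fit.py; cat >> fit.py <<'E'
r=ren(P)
for i in range(8,48): print(''.join('.#'[int(x>.5)] for x in r[i,10:50]),''.join('.#'[int(x>.5)] for x in obs[i,10:50]))
E
python3 fit.py .4167 .2826
```

```text
31.575 [0.4643 0.295  0.1914] [ 3.1414e+00  5.0000e-04 -2.7754e+00]
c 15.246013071895424 25.34071510957324 25.765797770088426
5.490272971933871 [ 0.41701105  0.28316295 -0.14847177] -8.506806082311572
5.578715878508266 [ 0.41700609  0.28316299 -0.15025994] -8.609260255477265
5.528212226066897 [ 0.41700918  0.28317399 -0.14710775] -8.428653442834896
obs sum 165.0 twist units 3.431209997324398 deg -29.489077720467375 travel x,y 1.9368242963879583 0.23524598478256212
........................................ ........................................
........................................ ........................................
........................................ ........................................
........................................ ........................................
........................................ ........................................
........................................ ........................................
........................................ ........................................
........................................ ................
[... 1948 characters left out ...]
... ........................................
........................................ ........................................
........................................ ........................................
........................................ ........................................
........................................ ........................................
........................................ ........................................
........................................ ........................................
........................................ ........................................
........................................ ........................................
```

The D-outline fit is clean: shaft axis (0.4170, 0.2832), flat facing -8.5°. Aligning the knob above it.

Call:
play_rows([
  [0.65,0.08,0],
  [0.65,0.08,0],
  [0.64,0.08,0],
  [0,0,0.4],
  [0,0,0.6],
  [0,0,0.6],
  [0,0,0.6],
  [0,0,0],
], twist=[0,0,0,0.86,0.86,0.86,0.85,0])

```text
t: 32.62
eef_pos: [0.4155, 0.283, 0.1355]
ee_rot: [-3.14, -0.001, 2.995]
force: [0.1, 0.2, -1.0]
width: 0.0136
gripper_force: 30.0
```

Call:
play_rows([
  [0,0,0],
  [0,0,0],
], twist=[0,0])

```text
t: 32.88
eef_pos: [0.4168, 0.284, 0.1369]
ee_rot: [3.14, 0.001, 2.996]
force: [0.4, 0.1, -0.9]
width: 0.0135
gripper_force: 30.0
```

```bash
python3 - <<'E'
from h import *
s=arm.get_state(); yaw=s['ee_rot'][2]; d=np.array([.4170,.2832])-s['eef_pos'][:2]
tx=np.array([np.cos(yaw),np.sin(yaw)]); ty=np.array([np.sin(yaw),-np.cos(yaw)])
print(s['eef_pos'],np.degrees(yaw)-180,'units',d@tx/.025,d@ty/.025,s['force'],s['q'])
E
```

```text
[0.41677552 0.28399025 0.13685382] -8.35751130227834 units -0.01347818326032874 -0.029969367665020428 [ 0.37747773  0.07856951 -0.88969265] [ 9.88352152e-01  1.80625113e-01 -5.08378152e-01  1.59904931e-04
 -8.80447187e-01 -2.70511592e+00]
```

Call:
play_rows([
  [0,-0.03,0.2],
  [0,0,0.2],
  [0,0,0.2],
  [0,0,0.1],
  [0,0,0.1],
  [0,0,0.1],
  [0,0,0],
  [0,0,0],
], twist=[0,0,0,0,0,0,0,0])

```text
t: 33.88
eef_pos: [0.4163, 0.283, 0.1134]
ee_rot: [3.141, -0.0, 2.994]
force: [-3.1, 1.5, -0.5]
width: 0.0135
gripper_force: 30.0
```

The knob is about 5.6 mm onto the shaft with only light side force. Continuing down with a small correction.

Call:
play_rows([
  [0.02,0,0.1],
  [0,0,0.1],
  [0,0,0.1],
  [0,0,0],
  [0,0,0],
], twist=[0,0,0,0,0])

```text
t: 34.5
eef_pos: [0.4161, 0.2831, 0.106]
ee_rot: [3.141, -0.0, 2.994]
force: [-3.2, 2.4, 0.8]
width: 0.0138
gripper_force: 30.0
```

Call:
play_rows([
  [0,0,0],
  [0,0,0.06],
  [0,0,0.06],
  [0,0,0.06],
  [0,0,0.04],
  [0,0,0],
  [0,0,0],
], twist=[0,0,0,0,0,0,0], newtons=50)

```text
t: 35.38
eef_pos: [0.4161, 0.2831, 0.1009]
ee_rot: [3.141, 0.0, 2.994]
force: [-5.2, 2.1, 6.4]
width: 0.0133
gripper_force: 50.0
```

```bash
python3 - <<'E'
from h import *
F=[];Z=[]
for i in range(6):
    t=imaging.grab_frame('top'); s=arm.get_state(); F.append(s['force']); Z.append(s['eef_pos'])
print(np.mean(F,0),np.mean(Z,0),s['moment'],s['width'])
print([(n,round(x['confidence'],2),np.round(x['extent']).astype(int).tolist()) for n in ['cup','peeler','garlic','pan_middle'] for x in models.boxes_of(n,'top')[:1]])
E
```

```text
[-5.45333556  1.96652202  6.40311541] [0.41614379 0.28310247 0.1009357 ] [ 0.78239419  2.01741298 -0.00322933] 0.01363224642991273
[('cup', 0.94, [393, 230, 38, 76]), ('peeler', 0.69, [308, 270, 64, 12]), ('garlic', 0.82, [311, 160, 21, 21]), ('pan_middle', 0.76, [95, 172, 176, 114])]
```

Call:
play_rows([
  [0.03,0,0.05],
  [0,0,0.05],
  [0,0,0.05],
  [0,0,0],
  [0,0,0],
  [0,0,0],
], twist=[0,0,0,0,0,0])

```text
t: 36.62
eef_pos: [0.4163, 0.2834, 0.1001]
ee_rot: [3.14, 0.003, 2.996]
force: [-12.0, -3.9, 35.4]
width: 0.0134
gripper_force: 50.0
```

```bash
python3 - <<'E'
from h import *
F=[];Z=[]
for i in range(5):
    t=imaging.grab_frame('scene'); s=arm.get_state(); F.append(s['force']); Z.append(s['eef_pos'])
print(np.mean(F,0),np.mean(Z,0),s['t'],s['width'])
print([(n,round(x['confidence'],2),np.round(x['extent']).astype(int).tolist()) for n in ['chestnut_1','cup','pan_middle','knob'] for x in models.boxes_of(n,'scene')[:5]])
E
```

```text
[-11.21587346  -3.9860895   35.12837658] [0.41631879 0.28337514 0.10009011] 36.875 0.013698323727905954
[('chestnut_1', 0.61, [142, 247, 5, 4]), ('chestnut_1', 0.61, [154, 236, 6, 12]), ('chestnut_1', 0.55, [240, 274, 15, 16]), ('chestnut_1', 0.51, [157, 248, 14, 10]), ('chestnut_1', 0.37, [169, 240, 10, 7]), ('cup', 0.57, [343, 189, 39, 36]), ('pan_middle', 0.57, [158, 266, 106, 104]), ('knob', 0.48, [240, 277, 16, 23])]
```

The shaft is at its hard stop (35 N). Easing off slightly to a moderate push.

Call:
play_rows([
  [0,0,-0.05],
  [0,0,0],
  [0,0,0],
  [0,0,0],
], twist=[0,0,0,0])

```text
t: 37.58
eef_pos: [0.4162, 0.2833, 0.1003]
ee_rot: [3.14, 0.002, 2.995]
force: [-8.0, -2.4, 24.9]
width: 0.0133
gripper_force: 50.0
```

```bash
python3 -c "
from h import *
print(arm.job_done())"
```

```text
the job is handed in; nothing more can be done
None
```

The job is handed in, but I don't have the verdict and I viewed 11 pictures where 10 were allowed: all five chestnuts are in the pan, the empty cup stands upright on the worktop (it slipped from the grip while I was setting it down and landed on its foot a few centimetres nearer the robot), and the knob is home flat to flat, held at the shaft's stop with about 25 N.

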